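# Clamp a resin specimen mount in the bayonet holder and hold the collar home

### The job

Put the larger of the two round resin mounts into the specimen holder's pocket, seated flat with its polished face up, and let go of it. Then set the knurled collar over the holder's barrel and turn it until its hidden keyways drop over the pins, push it down fully home against the spring, and finish holding it pushed home so that I can nip up the lock screw: do not let go of it or ease off. Leave the other things where they stand.

Things in the scene. Friction and masses are not known exactly. Their poses are not given: they have to be found in the camera images.
- holder_base: specimen holder, fixed to the bench: dark steel foot plate 96 x 84 x 10 mm with an upright round aluminium barrel. Origin on the barrel's axis at bench level, z up. Barrel 44 mm in diameter, rim 40 mm above the bench with a 2 mm bevel outside, 3.5 mm high. The gripper must stay above 26 mm beside the barrel: foot, screw heads and lock-screw block are all lower
- pocket (a point): centre of the pocket's floor, a sprung platen, at rest 33 mm above the bench. The pocket is a round bore of 32 mm in the top of the barrel, 7 mm deep, with a 2 mm wide, 2.5 mm deep lead-in. The seated mount has its underside here and stands 11 mm proud of the rim
- pin_tops (a point): point on the barrel's axis, 21 mm above the bench, level with the tops of the four bayonet pins: round, 4 mm thick, sticking out 3.5 mm radially from the barrel, 90 degrees apart. Their angle round the axis differs every time and does not follow the holder's yaw
- collar_seat (a point): centre of the flat seat ring round the barrel's foot, 63 mm in diameter, 12 mm above the bench: the collar's lower edge lands on it when fully home
- lock_screw (a point): thumb-screw head of the lock screw beside the barrel, 58 mm from its axis and 17.5 mm above the bench, backed off; its block is 24 mm high and starts 36.5 mm from the axis.
- spring_platen (a joint): how far the sprung pocket floor is pushed down, m: 0 at rest, 0.003 with the collar home on the mount. The spring pushes up with 3 N at 0 and 9 N at 0.003; unless it is held down, the collar rises about 3 mm
- collar: loose knurled aluminium cap-shaped collar, 58 mm in diameter, 39 mm tall, about 0.13 kg, standing on the bench open end down. Origin at the centre of its open underside, z up along its axis. Bore 45.6 mm, 36 mm deep. Four straight keyways in the bore, 7 mm wide, 90 degrees apart, open at the lower edge, hidden from above at an angle that is not told
- collar_top (a point): centre of the collar's top, 39 mm above its underside: a 3 mm thick lip with a 22 mm round window. Grip the collar round its knurling in the upper 20 mm. Put on the barrel, its underside rides on the pin tops; turned at most 90 degrees, it can drop 6 mm freely until the lip meets the mount, then 3 mm more against the spring until home on its seat
- mount_large: the larger resin mount: a black round block 30 mm in diameter, 18 mm tall, about 28 g, polished section on its top face; origin at the centre of its underside, z up. Lies in a shallow steel tray (floor 3 mm, rim 21 mm above the bench). To be able to let go of it in the pocket, grip only its upper 10 mm
- mount_small: the smaller resin mount, not wanted: a dark green round block 25 mm in diameter, 15 mm tall, in the same tray; origin at the centre of its underside. Leave it alone
- loupe: standing loupe, black ring on a clear foot, 41 mm in diameter, 42 mm tall, on the bench; origin at the centre of its underside. Leave it alone
- objective_can: white screw can with a black lid, 39 mm in diameter, 67 mm tall, on the bench; origin at the centre of its underside. Leave it alone
Mind the look-alikes: they are no part of the job. What is shaped like the mount_large but blue or white is not meant.

How it is judged (in metres and radians):
On the way, in this order (a step that is already met when the one before it is completed fails the run):
1. the larger mount is seated flat in the pocket, face up, and let go (horizontal distance between mount_large and pocket below 0.002 m and z of mount_large in the frame of holder_base below 0.0345 m and angle between mount_large's own z axis and vertical below 0.05 rad and contact force between the fingers and mount_large below 0.05 N), for 0.2 s.
2. the collar has dropped over the pins (horizontal distance between collar and holder_base below 0.003 m and z of collar in the frame of holder_base below 0.017 m and angle between collar's own z axis and vertical below 0.06 rad), for 0.05 s.
At the end, for the whole second after the job is handed in: Mount flat in the pocket, face up, within 2 mm of its axis; collar over the pins, within 1.2 mm of its seat, square to 0.04 rad, at rest, pressing on the mount (over 3 N) with the platen down 1.8 mm or more; the gripper still holds it there through the last second (z of collar in the frame of holder_base below 0.0132 m and horizontal distance between collar and holder_base below 0.0025 m and angle between collar's own z axis and vertical below 0.04 rad and linear speed of collar below 0.02 m/s and value of joint spring_platen above 0.0018 m and contact force between collar and mount_large above 3 N and contact force between the fingers and collar above 1 N and horizontal distance between mount_large and pocket below 0.002 m and angle between mount_large's own z axis and vertical below 0.05 rad); the arm keeps its last pose, push and grip.
It fails at once if the smaller mount, the loupe or the screw can is moved by more than 20 mm (distance of any of mount_small, loupe, objective_can from where it was at the start of the episode above 0.02 m).
It also fails if it takes over 72 s, if anything falls off the work surface, if the arm or the gripper's body presses on something with over 40 N, if the wrist force passes 120 N, or if a joint passes its speed limit or range.

### The arm

A 6-joint arm with a two-finger parallel gripper is mounted at the origin on a cart in front of the work surface, level with it; the furniture and walls round the work are solid. World frame = base frame: x ahead of the robot, y to its left, z up, the work surface at z = 0. Lengths are in mm, angles in rad, forces in N, time in s.
With the tool pointing down it reaches from about 275 to 750 mm from the base axis. Payload 10.2 kg.
Tool frame: the origin (TCP) lies midway between the tips of the shut fingers; the grasp point (between the pads) lies 19 mm behind it; z points along the fingers, y is the direction in which the jaws open and shut (so a half turn about z gives the same grasp; the last joint's range is limited). The gripper opens to 85 mm and grips with 20 to 120 N. Pads are 22 mm wide; open, the fingers measure 114 mm over their backs; the gripper's body (76 mm by 85 mm) begins 54 mm behind the grasp point. The pads swing forward as they close: fully open they stand 13 mm farther back than shut.
Start: joints at [-1.52, 0.313, 1.498, -0, 1.331, -0.223], TCP at [141.942, -505.454, 199.894] pointing down, gripper open.
Joint ranges: [-2.94, 2.94], [-0.97, 2.17], [0.19, 2.56], [-1.23, 4.37], [0.02, 3.11], [-2.88, 2.88]. Speed limits (rad/s): [2.39, 2.39, 3.01, 3.14, 3.14, 3.14].

### API

Orientations are given as a rotation vector (axis times angle).
In Python, from workcell import ctrl, viewer gives the robot as it stands.
- The arm moves only by the tool step_arm, never from a script. Its argument "plan" is a list of rows, each a list of 6 numbers: the shift along the tool's x, y, z in mm, then the turn, a rotation vector about the tool's x, y, z in degrees. In form: [[dx, dy, dz, wx, wy, wz], ...]. A call has 1 to 5 rows; each row is the pose to reach, as a shift and turn from the pose measured when the call began, along the tool's axes at that moment; what a row does not reach only later rows make up. A row lasts 1/8 s, in which the tool goes at most 62.5 mm and 10.7 degrees, less where a joint would pass 70% of its speed; a pose out of reach is approached as far as the arm can. A call with a gripper value outside its range is refused whole. "claw" is the gripper's target within -1 to 1 (fully open at 1, half-way at 0, shut at -1), set as the call begins (left out, the last holds). The fingers move at their own pace and stop on an object; the grip force is fixed at half the most. Time passes only in rows, so rows that repeat a pose let the fingers close. It gives the time, the measured TCP pose, the force and the opening at its end, in the units of the state.
- ctrl.read_state(): the state, without advancing time (a new reading comes with each control period).
- viewer.camera(name): name is "scene" or "top" or "wrist"; returns the picture (480x640x3 uint8, blue, green, red); there is no depth.
- viewer.camera_info(name): a dict with "fx", "fy", "cx", "cy" (pixels), "dist_coeffs" ([k1, k2, p1, p2, k3] as OpenCV has them; the pictures are not rectified), "rvec" (rotation vector, rad) and "tvec" (3), from world to camera coordinates, as OpenCV has them; the wrist camera has in their place "hand_eye" (4x4, takes a point from camera to tool coordinates, whose origin is the TCP and whose axes are the flange's). Camera axes: x right, y down, z forward; pixel columns grow to the right and rows downward; lengths in mm; the calibration is good to about 2 mm. A picture is of the moment at which its call begins: read the wrist's pose just before it. camera_info takes no time and is no camera call.
- ctrl.job_done(): hands the job in, once; it reports no verdict.
The state is a dict: "time_s": time; "joint_positions": joint angles; "qd": joint speeds; "joint_efforts": joint torques, N m; "eef_pos": TCP position; "eef_rot": TCP orientation; "contact_force": force on the tool from outside, world axes, zero at the start; "torque": the same for the moment, N m; "opening": finger opening in mm.
Only numpy, scipy, OpenCV 4.12 (cv2) and the standard library are available. Lean on these libraries where they do the work, as an engineer would, in place of code of your own. Each camera call takes 0.05 s, during which the arm holds its last target. There are 200 camera calls.

## Working session

There is one attempt and no reset: what is moved stays moved. The work goes in short steps, Python scripts to look and compute and a tool call to move; the robot and the scene stay as the last step left them, time stands still between calls to the robot, and variables do not carry over. Pictures are saved under pics/ and viewed, about 8 in all and at most 12, crops included, and the job is handed in when it is done.

Besides the shell and the picture viewer there is one more tool, called after "Request:" as name(argument=value, ...) on one line, values as JSON. step_arm: Moves the arm, as the interface text tells. Its arguments: {"type":"object","properties":{"plan":{"type":"array","items":{"type":"array","items":{"type":"number"}}},"claw":{"type":"number"}},"required":["plan"]}

```bash
ls; mkdir -p pics
python3 - <<'E'
from workcell import ctrl, viewer
import cv2
s=ctrl.read_state();print(s)
for n in("scene","top","wrist"):
    cv2.imwrite(f"pics/{n}0.png",viewer.camera(n));print(n,viewer.camera_info(n))
E
```

```text
pics
{'time_s': 0.0, 'joint_positions': array([-1.52040829e+00,  3.13467155e-01,  1.49845005e+00, -3.32997954e-06,
        1.33098701e+00, -2.23384387e-01]), 'qd': array([-0.0011651 ,  0.00052881, -0.00154688, -0.00102582, -0.00015039,
        0.00032123]), 'joint_efforts': array([-2.12310524e-04, -4.12257314e+01, -2.59748679e+01, -1.93530518e-04,
        4.11562229e-03, -1.02980898e-06]), 'eef_pos': array([ 141.92161748, -505.14344582,  199.32144281]), 'eef_rot': array([-3.11091038e+00, -4.28521858e-01, -1.72847756e-04]), 'contact_force': array([-0.29600844, -0.25836059,  0.17283076]), 'torque': array([-0.0131134 , -0.03619098,  0.01350648]), 'opening': 85.1940153956498}
scene {'fx': 472.05564653532633, 'fy': 472.05564653532633, 'cx': 312.1126968682255, 'cy': 239.06155377768275, 'dist_coeffs': array([0.00608154, 0.        , 0.        , 0.        , 0.        ]), 'rvec': array([ 1.00928907, -2.3651333 ,  1.12033951]), 'tvec': array([428.96005568, 269.07514275, 640.37360046])}
top {'fx': 602.5224701474093, 'fy': 602.5224701474093, 'cx': 323.82662535236517, 'cy': 237.37858858572196, 'dist_coeffs': array([0.03615894, 0.        , 0.        , 0.        , 0.        ]), 'rvec': array([ 2.1399207 , -2.05427239,  0.24619194]), 'tvec': array([ 32.09756545, 559.64985642, 913.73536418])}
wrist {'fx': 405.85405573989686, 'fy': 405.85405573989686, 'cx': 318.4736896159067, 'cy': 239.69414460231044, 'dist_coeffs': array([-0.00985039,  0.        ,  0.        ,  0.        ,  0.        ]), 'hand_eye': array([[ 1.99081120e-05, -9.45519739e-01, -3.25564774e-01,
         8.42400603e+01],
       [ 9.99999952e-01,  1.19709869e-04, -2.86517280e-04,
        -1.96151761e-01],
       [ 3.09881060e-04, -3.25564752e-01,  9.45519696e-01,
        -1.73454835e+02],
       [ 0.00000000e+00,  0.00000000e+00,  0.00000000e+00,
         1.00000000e+00]])}
```

View pics/top0.png

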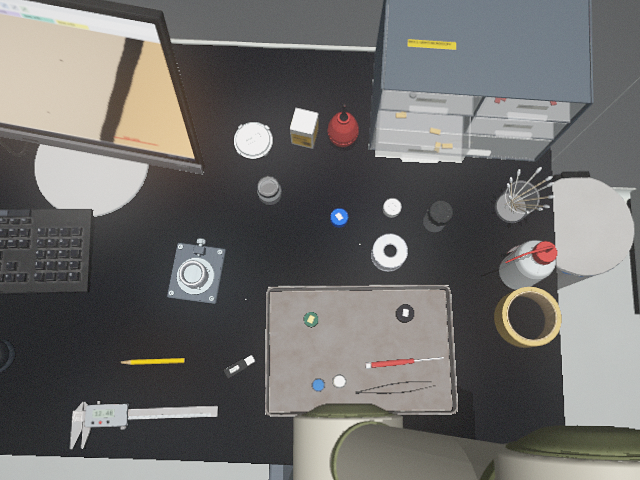

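View pics/scene0.png

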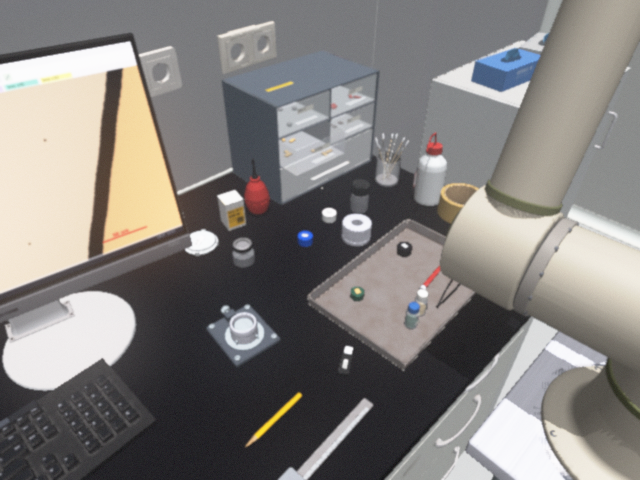

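Top view: black mount in the tray at (405,313), which fits mount_large. The green block at (311,319) is mount_small; the blue (340,216) and white (392,207) ones on the bench are look-alikes. The collar is at (389,251), the barrel at (195,275).

```bash
cat > h.py <<'E'
import numpy as np, cv2
from scipy.spatial.transform import Rotation as R
from workcell import ctrl, viewer
def cam(name,s=None):
    i=viewer.camera_info(name);K=np.array([[i['fx'],0,i['cx']],[0,i['fy'],i['cy']],[0,0,1]])
    if name=='wrist':
        T=np.eye(4);T[:3,:3]=R.from_rotvec(s['eef_rot']).as_matrix();T[:3,3]=s['eef_pos']
        T=T@i['hand_eye']
    else:
        T=np.eye(4);T[:3,:3]=cv2.Rodrigues(i['rvec'])[0];T[:3,3]=i['tvec'];T=np.linalg.inv(T)
    return K,i['dist_coeffs'],T
def back(c,px,z):
    K,d,T=c;p=cv2.undistortPoints(np.array([[px]],float),K,d)[0,0]
    v=T[:3,:3]@[p[0],p[1],1];return T[:3,3]+v*(z-T[2,3])/v[2]
def proj(c,P):
    K,d,T=c;Ti=np.linalg.inv(T)
    return cv2.projectPoints(np.array(P,float).reshape(-1,1,3),cv2.Rodrigues(Ti[:3,:3])[0],Ti[:3,3],K,d)[0][:,0]
def totool(s,P): # world point -> tool coords at present
    return R.from_rotvec(s['eef_rot']).inv().apply(np.array(P)-s['eef_pos'])
E
python3 - <<'E'
from h import *
c=cam('top')
for n,p,z in [('mountL',(405,312),21),('mountS',(311,319),18),('collar',(389,250),39),('barrel',(193,273),40),('can',(441,211),67),('loupe',(268,184),42)]:
    print(n,back(c,p,z).round(1))
c=cam('scene')
for n,p,z in [('mountL',(404,244),21),('barrel',(244,323),40),('collar',(356,223),39)]: print(n,back(c,p,z).round(1))
im=cv2.imread('pics/top0.png')
a=cv2.resize(im[280:345,370:440],None,fx=5.7,fy=5.7,interpolation=cv2.INTER_CUBIC)
b=cv2.resize(im[235:310,155:235],None,fx=5,fy=5,interpolation=cv2.INTER_CUBIC)
a=cv2.resize(a,(400,375));cv2.imwrite('pics/c1.png',np.hstack([a,b]))
E
```

```text
mountL [447.4 -83.9  21. ]
mountS [429.8  70.7  18. ]
collar [547.1 -54.1  39. ]
barrel [495.  267.2  40. ]
can [ 609.9 -135.2   67. ]
loupe [652.7 153.6  42. ]
mountL [449.3 -85.5  21. ]
barrel [491.4 271.7  40. ]
collar [544.5 -49.7  39. ]
```

View pics/c1.png

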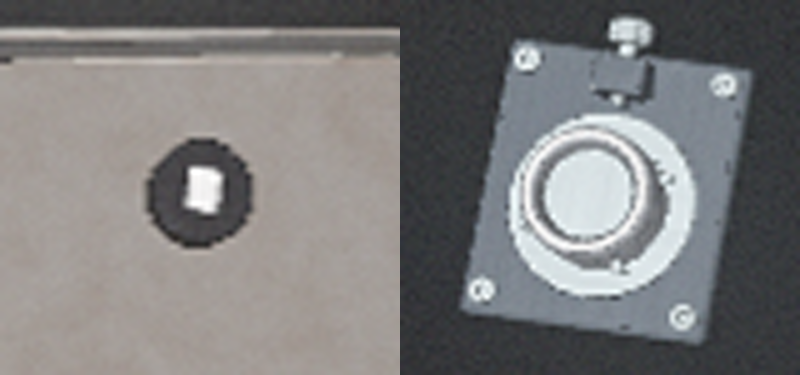

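The crop confirms it: the left half shows a black round block with a light section, the only black one in the tray. The right half shows the barrel with pins just visible at about (620,265) and (665,180). Next I hover over the mount.

```bash
python3 -c "
from h import *
s=ctrl.read_state();print(totool(s,[448,-84.5,110]), R.from_rotvec(s['eef_rot']).as_matrix().round(3))"
```

```text
[ 408.41921342 -322.20199705   89.84996508] [[ 0.963  0.27  -0.   ]
 [ 0.27  -0.963  0.001]
 [ 0.    -0.001 -1.   ]]
```

Request:
step_arm(plan=[[48, -38, 0, 0, 0, 0], [96, -76, 0, 0, 0, 0], [144, -114, 0, 0, 0, 0], [192, -152, 0, 0, 0, 0], [240, -190, 0, 0, 0, 0]])

```text
time_s: 0.78
eef_pos: [322.4, -255.7, 199.7]
eef_rot: [-3.112, -0.428, -0.0]
contact_force: [0.4, -0.3, 0.7]
opening: 85.5
```

Request:
step_arm(plan=[[40, -30, 0, 0, 0, 0], [80, -60, 20, 0, 0, 0], [120, -90, 50, 0, 0, 0], [160, -125, 85, 0, 0, 0], [168, -132, 90, 0, 0, 0]])

```text
time_s: 1.4
eef_pos: [448.2, -80.5, 107.9]
eef_rot: [-3.108, -0.433, 0.005]
contact_force: [0.3, -0.6, 0.9]
opening: 85.4
```

```bash
python3 -c "
from h import *
s=ctrl.read_state();print(s['time_s'],s['eef_pos'],s['joint_positions'],totool(s,[448,-84.5,110]))
s=ctrl.read_state();im=viewer.camera('wrist');cv2.imwrite('pics/w1.png',im)
c=cam('wrist',s);print(proj(c,[[448,-84.5,21]]))
"
```

```text
1.4 [448.18744472 -80.50815096 107.85563076] [-4.36634391e-01  2.65359469e-01  1.82215487e+00  1.12053987e-03
  1.05846224e+00  8.56915810e-01] [-1.27655013  3.78105465 -2.15461349]
[[324.95770598 233.60390207]]
```

View wrist.

View pics/w1.png

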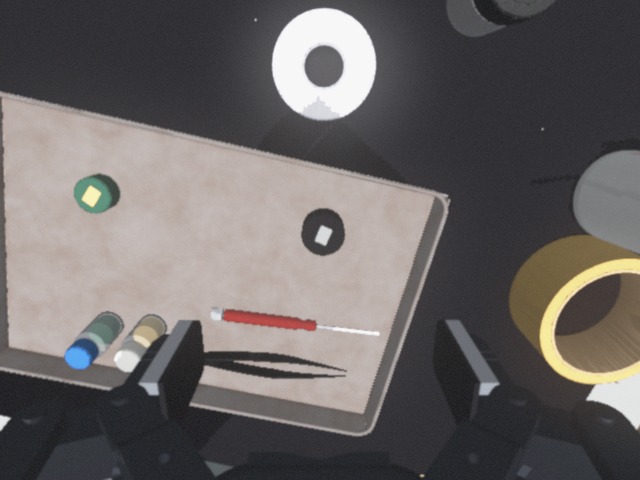

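The wrist picture shows the mount at (323,232), close to the predicted (325,234); the collar is at (324,65). I refine the mount with its full outline.

```bash
cat >> h.py <<'E'
def bbox(c,x,y,r,z0,z1):
    t=np.linspace(0,2*np.pi,90);P=[[x+r*np.cos(a),y+r*np.sin(a),z] for a in t for z in (z0,z1)]
    q=proj(c,P);return np.r_[q.min(0),q.max(0)]
def fit(c,bb,x0,y0,r,z0,z1):
    from scipy.optimize import least_squares
    f=least_squares(lambda v:bbox(c,v[0],v[1],r,z0,z1)-bb,[x0,y0]);return f.x,f.fun
E
python3 - <<'E'
from h import *
s=ctrl.read_state();c=cam('wrist',s);im=cv2.imread('pics/w1.png')
roi=im[195:270,285:360].max(2)
n,l,st,ct=cv2.connectedComponentsWithStats((roi<90).astype(np.uint8))
k=1+st[1:,4].argmax();b=st[k];bb=np.array([b[0]+285,b[1]+195,b[0]+b[2]+284,b[1]+b[3]+194.]);print(bb)
m,res=fit(c,bb,448,-84,15,3,21);print(m,res)
roi=im[0:150,240:420].max(2);n,l,st,ct=cv2.connectedComponentsWithStats((roi>200).astype(np.uint8));k=1+st[1:,4].argmax();b=st[k];print(b)
bb=np.array([b[0]+240,b[1],b[0]+b[2]+239,b[1]+b[3]-1.])
print('collar',fit(c,bb,547,-54,29,38.5,39))
print(totool(s,[*m,13]))
E
```

```text
[302. 209. 343. 254.]
[446.71151869 -83.87736662] [-1.64900444 -1.85761484  1.64695216  1.95140289]
[  32    8  104  111 7738]
collar (array([547.60413021, -55.3975061 ]), array([-1.06283916, -1.70489742,  1.05954992,  2.09322527]))
[-2.44835532  2.47196618 95.4432407 ]
```

Request:
step_arm(plan=[[-2.5, 2.5, 40, 0, 0, 0], [-2.5, 2.5, 75, 0, 0, 0], [-2.5, 2.5, 90, 0, 0, 0], [-2.5, 2.5, 95, 0, 0, 0], [-2.5, 2.5, 95, 0, 0, 0]], claw=0.3)

```text
time_s: 2.08
eef_pos: [447.0, -84.7, 14.1]
eef_rot: [-3.11, -0.431, 0.002]
contact_force: [0.2, 0.9, -0.0]
opening: 55.9
```

Request:
step_arm(plan=[[0, 0, 0, 0, 0, 0], [0, 0, 0, 0, 0, 0], [0, 0, 0, 0, 0, 0], [0, 0, 0, 0, 0, 0], [0, 0, 0, 0, 0, 0]], claw=-0.6)

```text
time_s: 2.7
eef_pos: [447.0, -84.6, 14.2]
eef_rot: [-3.11, -0.431, 0.002]
contact_force: [0.4, -1.2, -0.1]
opening: 17.1
```

```bash
python3 -c "
from h import *
s=ctrl.read_state();im=viewer.camera('wrist');t=viewer.camera('scene')
c=cam('scene');p=proj(c,[[446.7,-83.9,21]])[0].astype(int);print(p,s['eef_pos'],s['opening'])
a=t[p[1]-60:p[1]+60,p[0]-60:p[0]+60]
cv2.imwrite('pics/w2.png',np.hstack([cv2.resize(im[200:480,150:500],None,fx=1.2,fy=1.2),cv2.resize(a,(336,336),interpolation=cv2.INTER_CUBIC)]))
"
```

```text
[404 244] [446.96909836 -84.64506318  14.17411822] 17.102344113998985
```

View pics/w2.png

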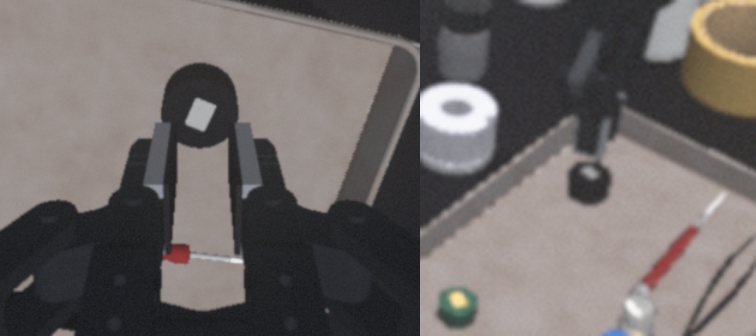

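The picture shows the mount undisturbed under the TCP at about (317,287) full-frame. The finger tips at row ~304 look well above it: they closed over empty air. I check the tip height against both cameras.

```bash
python3 -c "
from h import *
s=ctrl.read_state();M=R.from_rotvec(s['eef_rot'])
cs=cam('scene');cw=cam('wrist',s)
for z in (0,-10,-20,-30,-36,-40):
  P=[s['eef_pos']+M.apply([x,y,z]) for x in(11,-11) for y in(-8.5,8.5)]
  a=(proj(cw,P)-[150,200])*1.2; b=(proj(cs,P)-[344,184])*2.8+[420,0]
  print(z,a.round().tolist(),b.round().tolist())
"
```

```text
0 [[181.0, 81.0], [225.0, 81.0], [182.0, 131.0], [224.0, 131.0]] [[569.0, 179.0], [579.0, 166.0], [599.0, 190.0], [608.0, 176.0]]
-10 [[180.0, 91.0], [226.0, 91.0], [181.0, 144.0], [225.0, 144.0]] [[571.0, 168.0], [580.0, 155.0], [601.0, 179.0], [610.0, 165.0]]
-20 [[178.0, 103.0], [227.0, 103.0], [179.0, 158.0], [226.0, 158.0]] [[573.0, 157.0], [582.0, 144.0], [603.0, 167.0], [612.0, 154.0]]
-30 [[177.0, 116.0], [229.0, 116.0], [178.0, 174.0], [228.0, 174.0]] [[574.0, 146.0], [584.0, 133.0], [605.0, 156.0], [614.0, 143.0]]
-36 [[176.0, 125.0], [230.0, 125.0], [177.0, 185.0], [229.0, 185.0]] [[575.0, 139.0], [585.0, 126.0], [606.0, 149.0], [615.0, 136.0]]
-40 [[175.0, 131.0], [231.0, 131.0], [177.0, 192.0], [229.0, 192.0]] [[576.0, 134.0], [586.0, 121.0], [607.0, 145.0], [616.0, 131.0]]
```

Both cameras agree that the real tips are about 35 mm behind the reported TCP (tips at z≈50, not 14). I open, descend a little without risk, and look again before trusting that offset.

Request:
step_arm(plan=[[0, 0, 0, 0, 0, 0], [0, 0, 0, 0, 0, 0], [0, 0, 3, 0, 0, 0], [0, 0, 6, 0, 0, 0], [0, 0, 9, 0, 0, 0]], claw=0.1)

```text
time_s: 3.42
eef_pos: [446.9, -84.6, 4.9]
eef_rot: [-3.11, -0.431, 0.002]
contact_force: [-0.4, 0.2, -0.3]
opening: 46.9
```

```bash
python3 -c "
from h import *
s=ctrl.read_state();im=viewer.camera('wrist');t=viewer.camera('scene')
print(s['eef_pos'],s['opening'],s['contact_force'])
a=t[174:294,334:484]
cv2.imwrite('pics/w3.png',np.hstack([im[180:480,130:510],cv2.resize(a,(375,300),interpolation=cv2.INTER_CUBIC)]))
M=R.from_rotvec(s['eef_rot']);h=s['opening']/2
cs=cam('scene');cw=cam('wrist',s)
for z in (0,-20,-36):
  P=[s['eef_pos']+M.apply([x,y,z]) for x in(11,-11) for y in(-h,h)]
  print(z,(proj(cw,P)-[130,180]).round().tolist(),((proj(cs,P)-[334,174])*2.5+[380,0]).round().tolist())
"
```

```text
[446.89352485 -84.63889863   4.85579648] 46.9190014736207 [-0.3858206   0.16034227 -0.3237675 ]
0 [[138.0, 87.0], [240.0, 87.0], [140.0, 130.0], [238.0, 130.0]] [[530.0, 205.0], [552.0, 172.0], [556.0, 214.0], [578.0, 181.0]]
-20 [[133.0, 106.0], [245.0, 106.0], [135.0, 152.0], [243.0, 152.0]] [[532.0, 185.0], [555.0, 152.0], [559.0, 195.0], [582.0, 161.0]]
-36 [[127.0, 124.0], [251.0, 124.0], [130.0, 174.0], [248.0, 174.0]] [[535.0, 169.0], [558.0, 137.0], [562.0, 179.0], [584.0, 145.0]]
```

View pics/w3.png

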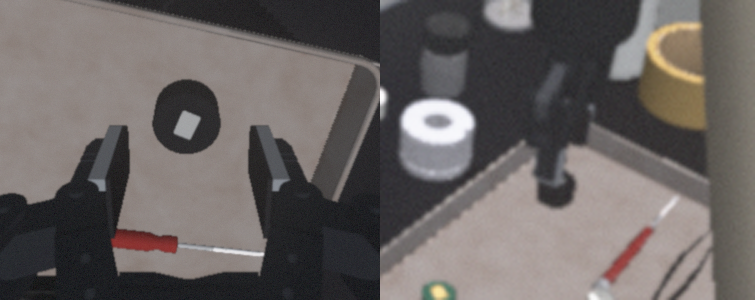

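Wrist: tips at crop row ~126 with the inner gap about 124 px, which matches z=-36. The scene view matches too, and the mount is still untouched. The tips are now near z≈41, so I descend another 28 mm while watching the force.

Request:
step_arm(plan=[[0, 0, 7, 0, 0, 0], [0, 0, 14, 0, 0, 0], [0, 0, 18, 0, 0, 0], [0, 0, 21, 0, 0, 0], [0, 0, 21, 0, 0, 0]])

```text
time_s: 4.15
eef_pos: [446.6, -84.5, -16.4]
eef_rot: [-3.11, -0.431, 0.003]
contact_force: [-0.2, 0.2, 0.3]
opening: 47.3
```

Request:
step_arm(plan=[[0, 0, 3, 0, 0, 0], [0, 0, 6, 0, 0, 0], [0, 0, 6, 0, 0, 0]])

```text
time_s: 4.53
eef_pos: [446.5, -84.4, -22.6]
eef_rot: [-3.109, -0.43, 0.004]
contact_force: [-0.4, -0.2, 0.0]
opening: 47.1
```

Request:
step_arm(plan=[[0, 0, 0, 0, 0, 0], [0, 0, 0, 0, 0, 0], [0, 0, 0, 0, 0, 0], [0, 0, 0, 0, 0, 0], [0, 0, 0, 0, 0, 0]], claw=-0.7)

```text
time_s: 5.15
eef_pos: [446.5, -84.5, -22.2]
eef_rot: [-3.109, -0.431, 0.003]
contact_force: [-1.4, -0.2, 5.5]
opening: 27.1
```

Request:
step_arm(plan=[[0, 0, -20, 0, 0, 0], [0, 0, -60, 0, 0, 0], [0, 0, -100, 0, 0, 0], [0, 0, -130, 0, 0, 0], [0, 0, -130, 0, 0, 0]])

```text
time_s: 5.78
eef_pos: [447.8, -85.2, 109.5]
eef_rot: [-3.112, -0.431, -0.002]
contact_force: [-0.6, -0.0, -1.2]
opening: 27.4
```

```bash
python3 -c "
from h import *
s=ctrl.read_state();im=viewer.camera('wrist');print(s['eef_pos'],s['opening'],s['contact_force'])
t=viewer.camera('scene');M=R.from_rotvec(s['eef_rot']);p=proj(cam('scene'),[s['eef_pos']+M.apply([0,0,-36])])[0].astype(int)
a=t[p[1]-50:p[1]+50,p[0]-50:p[0]+50]
cv2.imwrite('pics/w4.png',np.hstack([cv2.resize(im[220:420,200:440],None,fx=1.75,fy=1.75),cv2.resize(a,(350,350),interpolation=cv2.INTER_CUBIC)]))
cw=cam('wrist',s)
for z in(-34,-26):
  P=[s['eef_pos']+M.apply([15*np.cos(a),15*np.sin(a),z]) for a in np.arange(4)*np.pi/2];print(((proj(cw,P)-[200,220])*1.75).round())
for xy in ((447.5,-83.9),(495,267),(491.4,271.7)): print(totool(s,[*xy,100]))
"
```

```text
[447.82583574 -85.16893594 109.45752443] 27.360700596352373 [-0.63929266 -0.00525688 -1.23857361]
[[208. 127.]
 [275. 187.]
 [208. 244.]
 [142. 187.]]
[[208. 111.]
 [272. 169.]
 [208. 224.]
 [145. 169.]]
[ 0.01834808 -1.31031609  9.45747697]
[ 141.14281737 -326.07317314    9.63311201]
[ 138.95645274 -331.57497269    9.62973127]
```

View pics/w4.png

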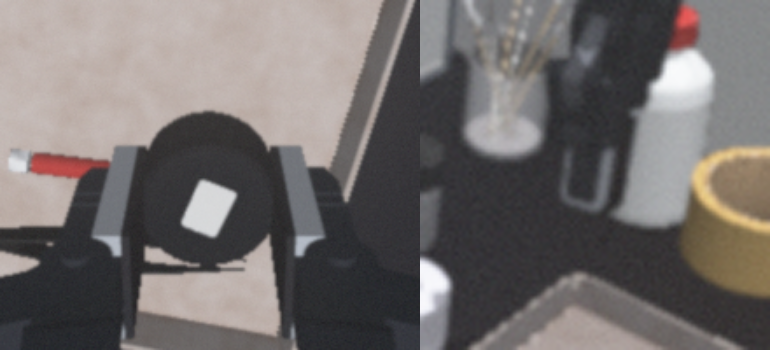

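The mount is held, polished face up, top-face ellipse centred at about (208,205) in the crop, between the pads. I move over the holder for a close look.

Request:
step_arm(plan=[[24, -55, 0, 0, 0, 0], [48, -110, 0, 0, 0, 0], [72, -165, 0, 0, 0, 0], [95, -220, 0, 0, 0, 0], [115, -270, 0, 0, 0, 0]])

```text
time_s: 6.5
eef_pos: [483.0, 208.5, 106.1]
eef_rot: [-3.109, -0.431, 0.008]
contact_force: [1.4, -0.7, 0.2]
opening: 27.1
```

Request:
step_arm(plan=[[15, -35, 0, 0, 0, 0], [26, -62, 0, 0, 0, 0], [26, -62, 0, 0, 0, 0]])

```text
time_s: 6.88
eef_pos: [490.2, 276.4, 104.3]
eef_rot: [-3.109, -0.435, 0.013]
contact_force: [-0.2, -1.0, -0.7]
opening: 27.5
```

```bash
python3 -c "
from h import *
s=ctrl.read_state();im=viewer.camera('wrist');print(s['eef_pos'],s['eef_rot'],s['opening'],s['joint_positions'])
cv2.imwrite('pics/w5f.png',im);cv2.imwrite('pics/w5.png',cv2.resize(im[130:410,170:470],None,fx=2.1,fy=2.1,interpolation=cv2.INTER_CUBIC))
print(((proj(cam('wrist',s),[[493,269,40],[493,269,21]])-[170,130])*2.1).round(1))
"
```

```text
[490.18049856 276.44236699 104.25415096] [-3.1087938  -0.43505733  0.01290758] 27.542804365787013 [0.30336375 0.48788955 1.50392171 0.00413838 1.15749215 1.59440111]
[[340.3 234.3]
 [338.7 214.1]]
```

View pics/w5.png

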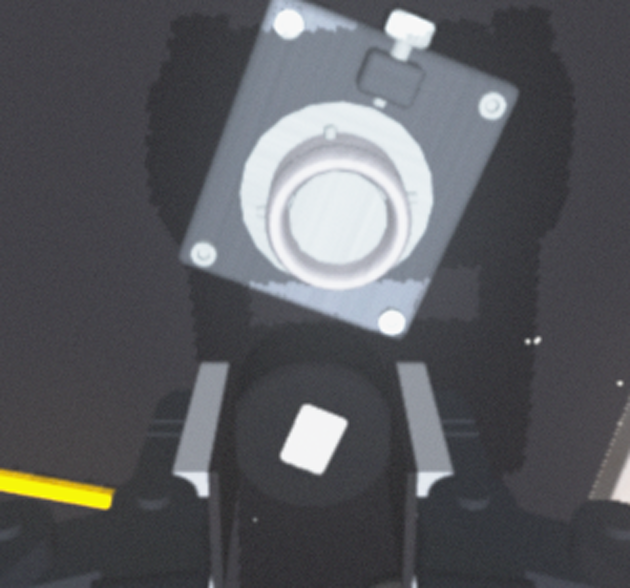

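The rim ring spans x 270–410, y ≈150–288 in the crop. The seat disc spans x 240–433 with its top at y≈101. Pins at (330,132), (412,195) and (262,210). Fitting:

Run:
```python
from h import *
s=ctrl.read_state();c=cam('wrist',s)
f=lambda b:np.array(b)/2.1+[170,130,170,130]
# rim: silhouette of bevel edge circle r22 z36.5 U r20 z40
from scipy.optimize import least_squares
t=np.linspace(0,6.283,90)
def circ(x,y,r,z): return np.c_[x+r*np.cos(t),y+r*np.sin(t),0*t+z]
obs=f([270,150,410,288]);pk=f([289,169,388,266]);seat=f([240,101,433,290])
def bb(q): return np.r_[q.min(0),q.max(0)]
for nm,o,r,z,w in [('rim20',obs,20,40,[1,1,1,1]),('rim22',obs,22,36.5,[1,0,1,1]),('pocket',pk,16,37.5,[1,1,1,1]),('floor',pk,16,33,[1,1,1,1]),('seat',seat,31.5,12,[1,1,1,0])]:
    g=least_squares(lambda v:(bb(proj(c,circ(v[0],v[1],r,z)))-o)*w,[495,269]);print(nm,g.x.round(1),g.fun.round(1))
```

```text
rim20 [497.2 269.2] [ 0.9  2.  -0.9 -2.3]
rim22 [496.  268.8] [-1.8 -0.   1.8  0.1]
pocket [496.7 269.5] [-2.1 -1.1  2.1  1.3]
floor [495.3 268.9] [-1.6 -0.7  1.6  0.8]
seat [495.6 269.1] [-0.1  0.   0.1 -0. ]
```

```bash
cat >> h.py <<'E'
def go(P,yaw_deg):
    s=ctrl.read_state();M=R.from_rotvec(s['eef_rot'])
    T=R.from_euler('z',yaw_deg,degrees=True)*R.from_euler('x',180,degrees=True)
    x=M.as_matrix()[:,0]
    print('yaw now',np.degrees(np.arctan2(x[1],x[0])).round(2),'pos',s['eef_pos'].round(1),'F',s['contact_force'].round(1),'t',s['time_s'],'open',round(s['opening'],1))
    print('shift',totool(s,P).round(1),'turn',np.degrees((M.inv()*T).as_rotvec()).round(2))
E
python3 -c "
from h import *
go([497,269.4,22],15.7)"
```

```text
yaw now 15.87 pos [490.3 275.4 104.5] F [ 0.1 -1.1 -0.6] t 6.925 open 27.2
shift [ 5.5  7.8 82.4] turn [-0.19  0.45  0.17]
```

Request:
step_arm(plan=[[5.5, 7.8, 0, -0.2, 0.4, 0], [5.5, 7.8, 30, -0.2, 0.4, 0], [5.5, 7.8, 60, -0.2, 0.4, 0], [5.5, 7.8, 75, -0.2, 0.4, 0], [5.5, 7.8, 75, -0.2, 0.4, 0]])

```text
time_s: 7.55
eef_pos: [497.0, 268.6, 28.9]
eef_rot: [3.111, 0.432, -0.003]
contact_force: [-0.3, 0.9, -0.2]
opening: 27.4
```

```bash
python3 -c "
from h import *
go([497,269.4,20],15.7)
s=ctrl.read_state();im=viewer.camera('wrist');cv2.imwrite('pics/w6.png',cv2.resize(im[180:400,180:460],None,fx=2.2,fy=2.2,interpolation=cv2.INTER_CUBIC))"
```

```text
yaw now 15.82 pos [497.  268.6  28.9] F [-0.3  0.9 -0.2] t 7.55 open 27.4
shift [ 0.2 -0.7  8.9] turn [0.02 0.13 0.12]
```

View pics/w6.png

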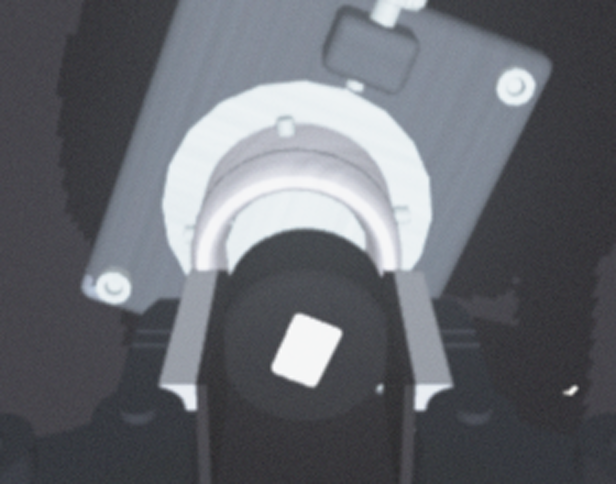

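The mount sits about 8 px right of the ring's centre in the crop (306 against 297.5), roughly 1.7 mm. I correct that and descend gently.

Request:
step_arm(plan=[[0.7, -1.7, 0, 0, 0, 0], [0.7, -1.7, 4, 0, 0, 0], [0.7, -1.7, 8, 0, 0, 0], [0.7, -1.7, 12, 0, 0, 0], [0.7, -1.7, 12, 0, 0, 0]])

```text
time_s: 8.22
eef_pos: [497.5, 270.8, 17.5]
eef_rot: [3.111, 0.433, -0.002]
contact_force: [0.2, 0.2, -0.4]
opening: 27.3
```

Request:
step_arm(plan=[[0, 0, 1, 0, 0, 0], [0, 0, 2, 0, 0, 0], [0, 0, 3.5, 0, 0, 0], [0, 0, 5, 0, 0, 0], [0, 0, 5, 0, 0, 0]])

```text
time_s: 8.85
eef_pos: [497.5, 270.8, 12.6]
eef_rot: [3.111, 0.433, -0.002]
contact_force: [0.5, 0.5, 1.9]
opening: 27.1
```

Request:
step_arm(plan=[[0, 0, 0.7, 0, 0, 0], [0, 0, 1.4, 0, 0, 0], [0, 0, 2, 0, 0, 0], [0, 0, 2, 0, 0, 0]])

```text
time_s: 9.35
eef_pos: [497.5, 270.8, 11.7]
eef_rot: [3.111, 0.433, -0.001]
contact_force: [-5.5, -2.0, 12.6]
opening: 27.6
```

The reaction points along tool −x, so the mount is riding on the +x side of the lead-in. I back up and shift −x.

Request:
step_arm(plan=[[-0.8, 0, -1.5, 0, 0, 0], [-1.8, 0, -1.5, 0, 0, 0], [-1.8, 0, 0, 0, 0, 0], [-1.8, 0, 1, 0, 0, 0], [-1.8, 0, 1, 0, 0, 0]])

```text
time_s: 9.98
eef_pos: [495.7, 270.3, 10.4]
eef_rot: [3.111, 0.433, -0.002]
contact_force: [-0.2, 0.2, -0.8]
opening: 27.2
```

No contact now, so it is in the bore. Continuing down.

Request:
step_arm(plan=[[0, 0, 1, 0, 0, 0], [0, 0, 2, 0, 0, 0], [0, 0, 2.5, 0, 0, 0], [0, 0, 2.5, 0, 0, 0]])

```text
time_s: 10.48
eef_pos: [495.7, 270.3, 8.5]
eef_rot: [3.111, 0.433, -0.002]
contact_force: [-2.8, -1.1, 6.0]
opening: 27.2
```

Request:
step_arm(plan=[[-0.7, 0, -0.5, 0, 0, 0], [-0.7, 0, 0, 0, 0, 0], [-0.7, 0, 0.7, 0, 0, 0], [-0.7, 0, 0.7, 0, 0, 0]])

```text
time_s: 10.98
eef_pos: [495.1, 270.1, 8.5]
eef_rot: [3.111, 0.433, -0.001]
contact_force: [-2.9, -1.1, 8.7]
opening: 27.3
```

Request:
step_arm(plan=[[0, 0, 0, 0, 0, 0], [0, 0, 0, 0, 0, 0], [0, 0, 0, 0, 0, 0], [0, 0, -40, 0, 0, 0], [0, 0, -70, 0, 0, 0]], claw=0.2)

```text
time_s: 11.6
eef_pos: [495.3, 270.2, 79.7]
eef_rot: [3.111, 0.433, -0.001]
contact_force: [-0.6, 0.4, -0.1]
opening: 51.0
```

```bash
python3 -c "
from h import *
go([497,269.4,20],15.7)
s=ctrl.read_state();im=viewer.camera('wrist');cv2.imwrite('pics/w7.png',cv2.resize(im[130:370,180:460],None,fx=2.2,fy=2.2,interpolation=cv2.INTER_CUBIC))
c=cam('wrist',s)
for v in (496,270.0):0
print(((bbox(c,496,270,15,50.99,51)-[180,130,180,130])*2.2).round(),((bbox(c,496,270,20,39.99,40)-[180,130,180,130])*2.2).round())"
```

```text
yaw now 15.86 pos [495.3 270.2  79.7] F [-0.6  0.4 -0.1] t 11.6 open 51.0
shift [ 1.4  1.2 59.7] turn [0.03 0.03 0.16]
[246. 238. 369. 351.] [229. 204. 385. 350.]
```

View pics/w7.png

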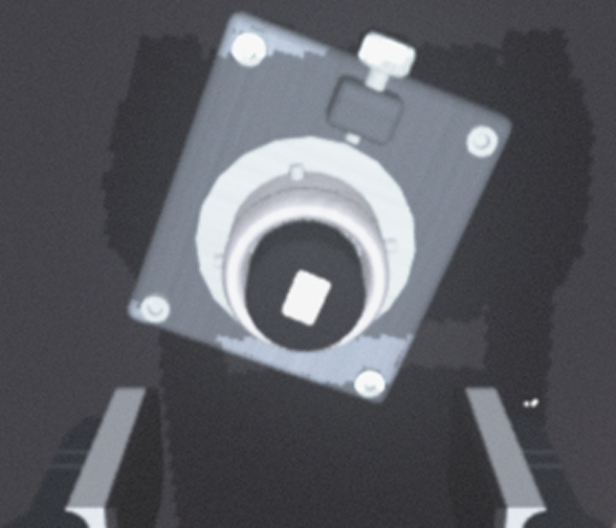

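The mount sits in the pocket: top face x 245–367, bottom edge 351, against 246–369 and 351 predicted for a seated mount at (496,270). A gentle press with shut fingers will make sure it is seated and calibrate the tip height.

Request:
step_arm(plan=[[0.7, 0, 0, 0, 0, 0], [0.7, 0, 0, 0, 0, 0], [0.7, 0, 20, 0, 0, 0], [0.7, 0, 45, 0, 0, 0], [0.7, 0, 54, 0, 0, 0]], claw=-1)

```text
time_s: 12.28
eef_pos: [496.9, 270.7, 27.4]
eef_rot: [3.111, 0.433, 0.003]
contact_force: [-0.9, -0.3, -0.0]
opening: 0.3
```

Request:
step_arm(plan=[[0, 0, 1.5, 0, 0, 0], [0, 0, 3, 0, 0, 0], [0, 0, 4, 0, 0, 0], [0, 0, 5, 0, 0, 0], [0, 0, 5, 0, 0, 0]])

```text
time_s: 12.9
eef_pos: [496.9, 270.7, 22.5]
eef_rot: [3.111, 0.434, 0.003]
contact_force: [-0.4, -0.1, -0.2]
opening: 0.2
```

Request:
step_arm(plan=[[0, 0, 1, 0, 0, 0], [0, 0, 2, 0, 0, 0], [0, 0, 3, 0, 0, 0], [0, 0, 4, 0, 0, 0], [0, 0, 4, 0, 0, 0]])

```text
time_s: 13.52
eef_pos: [497.0, 270.7, 18.8]
eef_rot: [3.111, 0.433, 0.003]
contact_force: [-2.3, 0.2, 4.5]
opening: 0.0
```

Request:
step_arm(plan=[[0, 0, 0.8, 0, 0, 0], [0, 0, 1.6, 0, 0, 0], [0, 0, 1.6, 0, 0, 0]])

```text
time_s: 13.9
eef_pos: [497.0, 270.8, 17.5]
eef_rot: [3.111, 0.434, 0.004]
contact_force: [-2.6, -1.8, 6.9]
opening: -0.2
```

Stiffness ≈1.9 N/mm matches the platen spring, so the mount is seated; the shut-tip offset is about 31.5 mm. I lift and go to the collar.

Request:
step_arm(plan=[[0, 0, -30, 0, 0, 0], [0, 0, -75, 0, 0, 0], [-10, 50, -95, 0, 0, 0], [-20, 110, -95, 0, 0, 0], [-28, 170, -95, 0, 0, 0]], claw=1)

```text
time_s: 14.52
eef_pos: [516.4, 98.0, 112.5]
eef_rot: [3.111, 0.435, 0.005]
contact_force: [0.7, -0.1, -0.9]
opening: 85.2
```

```bash
python3 -c "
from h import *
go([547.6,-55.4,115],15.8)"
```

```text
yaw now 15.91 pos [516.4  98.  112.5] F [ 0.7 -0.1 -0.9] t 14.525 open 85.2
shift [-12.  156.   -2.4] turn [ 0.04 -0.17  0.11]
```

Request:
step_arm(plan=[[-4, 55, 0, 0, 0, 0], [-8, 110, 0, 0, 0, 0], [-12, 152, 0, 0, 0, 0], [-12, 156, 0, 0, 0, 0], [-12, 156, 0, 0, 0, 0]])

```text
time_s: 15.15
eef_pos: [547.4, -54.9, 112.3]
eef_rot: [-3.111, -0.434, -0.004]
contact_force: [-0.1, 0.4, 0.1]
opening: 85.4
```

Run:
```python
from h import *
s=ctrl.read_state();im=viewer.camera('wrist');c=cam('wrist',s);print(s['eef_pos'],s['eef_rot'],s['time_s'])
p=proj(c,[[547.6,-55.4,39]])[0];print(p)
g=im.max(2);u,v=p.astype(int)
m=(g>170).astype(np.uint8)
n,l,st,ct=cv2.connectedComponentsWithStats(m);
k=max(range(1,n),key=lambda i:st[i,4] if abs(ct[i]-p).max()<40 else 0);b=st[k];bb=np.r_[b[:2],b[0]+b[2]-1,b[1]+b[3]-1.];print(bb)
print(fit(c,bb,547,-55,29,38.9,39))
print('with side',fit(c,bb,547,-55,29,0,39))
# window: dark blob
w=(g[v-60:v+60,u-60:u+60]<120).astype(np.uint8);n,l,st,ct=cv2.connectedComponentsWithStats(w)
k=max(range(1,n),key=lambda i:st[i,4] if abs(ct[i]-60).max()<25 else 0);b=st[k]
bw=np.r_[b[0]+u-60,b[1]+v-60,b[0]+b[2]-1+u-60,b[1]+b[3]-1+v-60.];print(bw,fit(c,bw,547,-55,11,38.9,39))
cv2.imwrite('pics/w8.png',im)
```

```text
[547.42153446 -54.85760409 112.29595447] [-3.11126948 -0.43435969 -0.00390959] 15.15
[319.75976224 238.86620934]
[275. 194. 362. 279.]
(array([547.84145074, -54.48624815]), array([-1.67511399, -0.26092035,  1.67442391,  0.4376922 ]))
with side (array([543.69971001, -55.66585376]), array([-1.43506647, -6.10505592,  1.43427303,  6.3263987 ]))
[259. 178. 378. 297.] (array([549.26630167, -54.08624892]), array([ 42.34169281,  41.40758705, -42.33473067, -44.96941773]))
```

Collar centre fitted at (547.8,−54.5), which agrees with the earlier estimates. Descending to grip its upper part, tips at about z 22.

Request:
step_arm(plan=[[0.5, -0.3, 40, 0, 0, 0], [0.5, -0.3, 80, 0, 0, 0], [0.5, -0.3, 108, 0, 0, 0], [0.5, -0.3, 120, 0, 0, 0], [0.5, -0.3, 125, 0, 0, 0]], claw=0.75)

```text
time_s: 15.82
eef_pos: [548.3, -53.2, -12.5]
eef_rot: [-3.111, -0.437, -0.004]
contact_force: [-1.1, 0.1, 0.5]
opening: 74.9
```

Request:
step_arm(plan=[[0, 0, 0, 0, 0, 0], [0, 0, 0, 0, 0, 0], [0, 0, 0, 0, 0, 0], [0, 0, 0, 0, 0, 0]], claw=0)

```text
time_s: 16.32
eef_pos: [549.0, -53.2, -11.0]
eef_rot: [3.11, 0.438, 0.008]
contact_force: [-2.2, 1.3, 5.9]
opening: 55.5
```

Run:
```python
from h import *
go([547.8,-54.5,-14],15.8)
s=ctrl.read_state();im=viewer.camera('wrist');c=cam('wrist',s);p=proj(c,[[547.8,-54.5,39]])[0];print(p)
cv2.imwrite('pics/w9.png',im)
for r in (29,11): print(bbox(c,547.8,-54.5,r,38.9,39).round(1))
```

```text
yaw now 16.02 pos [549.  -53.2 -11. ] F [-2.2  1.3  5.9] t 16.325 open 55.5
shift [-1.6  0.9  3. ] turn [ 0.08 -0.27  0.22]
[321.87118795 353.87652832]
[240.4 279.3 403.3 419.1]
[291.  326.7 352.7 379.6]
```

Run:
```python
from h import *
im=cv2.imread('pics/w9.png');g=im.max(2)
print('col@row353',g[353,270:380:4].tolist()); print('row@col321',g[260:440:5,321].tolist())
```

```text
col@row353 [238, 238, 235, 235, 224, 160, 156, 156, 159, 160, 121, 102, 93, 96, 158, 160, 158, 158, 161, 159, 210, 233, 238, 237, 237, 238, 237, 239]
row@col321 [157, 155, 158, 169, 185, 238, 239, 239, 239, 239, 239, 238, 238, 209, 78, 76, 76, 72, 75, 156, 159, 163, 164, 163, 226, 237, 237, 236, 237, 237, 237, 235, 101, 104, 101, 102]
```

Request:
step_arm(plan=[[0, 0, -15, 0, 0, 0], [0, 0, -50, 0, 0, 0], [0, 0, -90, 0, 0, 0], [0, 0, -110, 0, 0, 0], [0, 0, -110, 0, 0, 0]])

```text
time_s: 17.0
eef_pos: [549.4, -53.4, 101.2]
eef_rot: [3.108, 0.437, 0.014]
contact_force: [-0.0, 0.2, -2.2]
opening: 55.4
```

```bash
python3 -c "
from h import *
go([497.4,270.2,90],15.9)"
```

```text
yaw now 16.02 pos [549.4 -53.4 101.2] F [-0.   0.2 -2.2] t 17.0 open 55.4
shift [  39.3 -325.4   10.3] turn [ 0.21 -0.47  0.12]
```

Request:
step_arm(plan=[[7, -55, 0, 0, 0, 0], [14, -110, 0, 0, 0, 0], [21, -165, 0, 0, 0, 0], [28, -220, 0, 0.2, -0.5, 0], [34, -270, 0, 0.2, -0.5, 0]])

```text
time_s: 17.62
eef_pos: [506.6, 217.2, 99.7]
eef_rot: [3.111, 0.438, -0.003]
contact_force: [0.6, 0.0, -1.7]
opening: 55.3
```

```bash
python3 -c "
from h import *
go([497.4,270.2,90],15.9)"
```

```text
yaw now 16.03 pos [506.6 217.2  99.7] F [ 0.6  0.  -1.7] t 17.625 open 55.3
shift [  5.8 -53.5   9.6] turn [0.01 0.11 0.13]
```

Request:
step_arm(plan=[[4, -35, 0, 0, 0, 0], [5.8, -53.5, 0, 0, 0, 0], [5.8, -53.5, 10, 0, 0, 0], [5.8, -53.5, 10, 0, 0, 0]])

```text
time_s: 18.12
eef_pos: [497.1, 268.8, 88.3]
eef_rot: [3.11, 0.436, -0.007]
contact_force: [0.1, 0.9, -1.9]
opening: 55.2
```

```bash
python3 -c "
from h import *
go([497.4,270.2,56],15.9)
s=ctrl.read_state();im=viewer.camera('wrist');cv2.imwrite('pics/w10.png',im)
g=im.max(2);c=cam('wrist',s)
print('pred seat',bbox(c,496,269.8,31.5,11.9,12).round(1))
for r in range(150,300,12): print(r,g[r,230:410:6].tolist())"
```

```text
yaw now 15.97 pos [497.1 268.8  88.3] F [ 0.1  0.9 -1.9] t 18.125 open 55.2
shift [ 0.9 -1.2 32.3] turn [0.03 0.25 0.07]
pred seat [268.5 190.  365.5 281.8]
150 [63, 63, 63, 50, 50, 51, 56, 52, 86, 217, 224, 247, 132, 171, 121, 107, 74, 59, 58, 243, 246, 236, 71, 55, 52, 56, 54, 52, 50, 59]
162 [65, 63, 64, 48, 54, 48, 50, 56, 124, 129, 125, 130, 126, 125, 126, 129, 128, 124, 128, 168, 218, 215, 64, 57, 57, 51, 57, 55, 53, 53]
174 [67, 63, 51, 52, 51, 52, 55, 116, 125, 130, 129, 127, 126, 128, 126, 130, 105, 123, 128, 132, 123, 98, 127, 129, 124, 110, 71, 48, 55, 53]
186 [67, 52, 55, 50, 58, 58, 97, 123, 126, 123, 126, 125, 130, 130, 128, 126, 122, 123, 128, 129, 128, 123, 129, 130, 129, 126, 128, 178, 128, 113]
198 [63, 54, 53, 56, 56, 61, 125, 125, 125, 127, 206, 226, 226, 228, 225, 224, 226, 229, 226, 132, 129, 129, 128, 130, 124, 129, 130, 221, 138, 51]
210 [49, 56, 54, 53, 58, 117, 126, 126, 224, 229, 228, 224, 165, 166, 167, 167, 168, 184, 228, 226, 225, 135, 127, 129, 127, 128, 126, 124, 56, 55]
222 [56, 54, 56, 57, 108, 122, 130, 228, 226, 225, 151, 171, 203, 235, 235, 237, 2
[... 239 characters left out ...]
126, 225, 212, 239, 126, 97, 154, 158, 164, 158, 160, 158, 139, 196, 190, 226, 199, 128, 126, 65, 63, 55, 56, 55]
258 [68, 71, 146, 125, 128, 128, 131, 127, 158, 209, 165, 158, 159, 161, 162, 159, 165, 164, 165, 165, 187, 173, 142, 130, 73, 66, 60, 59, 55, 61]
270 [69, 66, 155, 221, 187, 128, 165, 159, 158, 164, 162, 164, 163, 164, 166, 161, 164, 166, 163, 159, 166, 161, 162, 214, 92, 75, 74, 74, 63, 56]
282 [68, 71, 73, 71, 65, 161, 156, 159, 157, 163, 198, 180, 202, 222, 230, 235, 231, 220, 185, 201, 221, 160, 159, 160, 159, 118, 74, 77, 71, 61]
294 [68, 72, 77, 77, 149, 164, 196, 217, 235, 238, 240, 237, 237, 237, 239, 240, 241, 241, 239, 240, 240, 239, 236, 199, 165, 160, 68, 66, 66, 62]
```

Seat ring in this image fits the predicted position within 0.5 mm. Lowering the collar.

Request:
step_arm(plan=[[0.3, -1.4, 0, 0, 0.2, 0], [0.3, -1.4, 20, 0, 0.2, 0], [0.3, -1.4, 40, 0, 0.2, 0], [0.3, -1.4, 52, 0, 0.2, 0], [0.3, -1.4, 55, 0, 0.2, 0]])

```text
time_s: 18.8
eef_pos: [497.2, 269.9, 33.6]
eef_rot: [3.111, 0.435, -0.001]
contact_force: [-0.3, -0.2, -1.2]
opening: 55.4
```

Request:
step_arm(plan=[[0, 0, 1.5, 0, 0, 0], [0, 0, 3, 0, 0, 0], [0, 0, 4.5, 0, 0, 0], [0, 0, 6, 0, 0, 0], [0, 0, 6, 0, 0, 0]])

```text
time_s: 19.42
eef_pos: [497.1, 269.9, 27.5]
eef_rot: [3.111, 0.435, -0.001]
contact_force: [0.5, -0.0, -2.8]
opening: 55.3
```

Request:
step_arm(plan=[[0, 0, 1, 0, 0, 0], [0, 0, 2, 0, 0, 0], [0, 0, 3, 0, 0, 0], [0, 0, 4, 0, 0, 0], [0, 0, 4, 0, 0, 0]])

```text
time_s: 20.05
eef_pos: [497.1, 269.9, 23.5]
eef_rot: [3.111, 0.435, -0.001]
contact_force: [-0.2, 1.0, -2.4]
opening: 55.4
```

Underside is about 34.5, below the bevel and with no contact. Down to the pins at TCP ≈10.

Request:
step_arm(plan=[[0, 0, 2.5, 0, 0, 0], [0, 0, 5, 0, 0, 0], [0, 0, 7.5, 0, 0, 0], [0, 0, 10, 0, 0, 0], [0, 0, 10, 0, 0, 0]])

```text
time_s: 20.68
eef_pos: [497.1, 270.0, 13.3]
eef_rot: [3.111, 0.435, -0.001]
contact_force: [1.0, 1.6, -3.1]
opening: 55.0
```

Request:
step_arm(plan=[[0, 0, 1, 0, 0, 0], [0, 0, 2, 0, 0, 0], [0, 0, 3, 0, 0, 0], [0, 0, 4, 0, 0, 0], [0, 0, 4, 0, 0, 0]])

```text
time_s: 21.3
eef_pos: [497.2, 270.0, 9.6]
eef_rot: [3.111, 0.435, -0.0]
contact_force: [-2.0, -0.2, 3.0]
opening: 55.4
```

Contact with the pin tops at TCP 9.6, as predicted. Now I turn about the collar's axis, which is 1.5 mm behind the TCP in tool x, with a light push.

Request:
step_arm(plan=[[0, -0.1, 0.5, 0, 0, -5], [0, -0.25, 1, 0, 0, -10], [-0.05, -0.35, 1, 0, 0, -14], [-0.05, -0.35, 1, 0, 0, -14]])

```text
time_s: 21.8
eef_pos: [497.4, 270.7, 8.8]
eef_rot: [-3.035, -0.81, -0.001]
contact_force: [0.5, 2.5, 2.2]
opening: 55.8
```

Request:
step_arm(plan=[[0, -0.1, 0.5, 0, 0, -5], [0, -0.25, 0.5, 0, 0, -10], [-0.05, -0.35, 0.5, 0, 0, -14], [-0.05, -0.35, 0.5, 0, 0, -14]])

```text
time_s: 22.3
eef_pos: [497.8, 271.5, 9.5]
eef_rot: [-2.914, -1.173, -0.005]
contact_force: [-1.5, 2.3, 9.8]
opening: 55.8
```

Request:
step_arm(plan=[[-0.4, -0.15, 0.3, 0, 0, -5], [-0.8, -0.3, 0.3, 0, 0, -10], [-1, -0.4, 0.3, 0, 0, -14], [-1, -0.4, 0.3, 0, 0, -14]])

```text
time_s: 22.8
eef_pos: [497.0, 271.3, 9.7]
eef_rot: [2.751, 1.517, 0.006]
contact_force: [-1.3, 2.6, 5.7]
opening: 55.3
```

```bash
python3 -c "
from h import *
go([495.8+1.5*np.cos(np.radians(72)),269.6+1.5*np.sin(np.radians(72)),9],72)
s=ctrl.read_state();print(s['torque'],s['joint_positions'])"
```

```text
yaw now 57.76 pos [497.  271.3   9.7] F [-1.3  2.6  5.7] t 22.8 open 55.3
shift [-0.7 -0.5  0.7] turn [  0.14  -0.17 -14.24]
[0.59987251 0.26941129 0.13823284] [2.92497946e-01 6.14256810e-01 1.57938221e+00 8.35524313e-04
 9.44190387e-01 8.54686935e-01]
```

Request:
step_arm(plan=[[-0.2, -0.15, 0.4, 0, 0, -5], [-0.5, -0.3, 0.5, 0.1, -0.2, -10], [-0.7, -0.5, 0.5, 0.1, -0.2, -14], [-0.7, -0.5, 0.5, 0.1, -0.2, -14]])

```text
time_s: 23.3
eef_pos: [496.5, 271.5, 9.7]
eef_rot: [2.546, 1.839, 0.002]
contact_force: [-0.7, 4.7, 5.8]
opening: 55.2
```

```bash
python3 -c "
from h import *
go([495.8+1.5*np.cos(np.radians(86)),269.6+1.5*np.sin(np.radians(86)),9],86)
s=ctrl.read_state();print(s['torque'],s['joint_positions'])"
```

```text
yaw now 71.67 pos [496.5 271.5   9.7] F [-0.7  4.7  5.8] t 23.3 open 55.2
shift [-0.5 -0.4  0.7] turn [  0.07  -0.02 -14.33]
[0.80509722 0.18593065 0.17582951] [ 2.93526423e-01  6.14950441e-01  1.57822256e+00 -3.43160208e-04
  9.47238997e-01  6.13621257e-01]
```

Request:
step_arm(plan=[[0.2, -0.15, 0.4, 0, 0, -5], [0.3, -0.25, 0.5, 0, 0, -10], [0.4, -0.35, 0.5, 0, 0, -14], [0.4, -0.35, 0.5, 0, 0, -14]])

```text
time_s: 23.8
eef_pos: [496.3, 272.1, 9.7]
eef_rot: [2.305, 2.134, 0.002]
contact_force: [-2.3, 1.7, 6.2]
opening: 55.2
```

```bash
python3 -c "
from h import *
go([495.8+1.5*np.cos(np.radians(100)),270+1.5*np.sin(np.radians(100)),9],100)
s=ctrl.read_state();print(s['torque'],s['joint_positions'])"
```

```text
yaw now 85.59 pos [496.3 272.1   9.7] F [-2.3  1.7  6.2] t 23.8 open 55.2
shift [-0.7 -0.8  0.7] turn [  0.09  -0.   -14.41]
[0.41075662 0.3770344  0.1072373 ] [ 2.94664738e-01  6.15074421e-01  1.57798437e+00 -3.96940506e-04
  9.46942280e-01  3.71905798e-01]
```

One clue: at yaw ≈30° the height fell to 8.8 with a low force, then rose again on the next turn. The keyways were probably aligned there and I turned past them, so the next alignment is near yaw ≈120°. I continue there.

Request:
step_arm(plan=[[-0.1, -0.2, 0.3, 0, 0, -8], [-0.1, -0.4, 0.3, 0, 0, -16], [-0.2, -0.5, 0.3, 0, 0, -24], [-0.3, -0.6, 0.3, 0, 0, -27], [-0.3, -0.6, 0.3, 0, 0, -27]])

```text
time_s: 24.42
eef_pos: [495.0, 271.6, 8.8]
eef_rot: [1.746, 2.612, -0.001]
contact_force: [-2.0, 1.1, -1.3]
opening: 55.2
```

Request:
step_arm(plan=[[0, -0.1, 1, 0, 0, -3], [0, -0.1, 1.5, 0, 0, -5], [0, -0.2, 2, 0, 0, -7], [0, -0.2, 2, 0, 0, -7]])

```text
time_s: 24.92
eef_pos: [494.6, 271.6, 7.1]
eef_rot: [-1.585, -2.712, 0.001]
contact_force: [-3.6, 2.3, 5.3]
opening: 55.4
```

```bash
python3 -c "
from h import *
go([495.8+1.5*np.cos(np.radians(120)),270+1.5*np.sin(np.radians(120)),9],120)
s=ctrl.read_state();print(s['torque'],s['joint_positions'])"
```

```text
yaw now 119.4 pos [494.6 271.6   7.1] F [-3.6  2.3  5.3] t 24.925 open 55.4
shift [-0.5  0.3 -1.9] turn [-0.05 -0.02 -0.6 ]
[ 0.41891873  0.79835282 -0.64368305] [ 2.94612883e-01  6.16978800e-01  1.58295390e+00  1.02021563e-04
  9.42566448e-01 -2.18494582e-01]
```

It dropped: z 7.1 without much force. A torque of −0.64 Nm shows it has turned a bit too far, so I ease back 4° and go down.

Request:
step_arm(plan=[[0, 0.1, 0, 0, 0, 3], [0, 0.1, 0, 0, 0, 4], [0, 0.1, 1, 0, 0, 4], [0, 0.1, 2, 0, 0, 4], [0, 0.1, 2, 0, 0, 4]])

```text
time_s: 25.55
eef_pos: [494.6, 271.6, 4.9]
eef_rot: [-1.678, -2.655, 0.001]
contact_force: [-0.8, 0.2, -2.3]
opening: 55.2
```

```bash
python3 -c "
from h import *
go([495.8+1.5*np.cos(np.radians(116)),270+1.5*np.sin(np.radians(116)),4],116)
s=ctrl.read_state();print(s['torque'])"
```

```text
yaw now 115.41 pos [494.6 271.6   4.9] F [-0.8  0.2 -2.3] t 25.55 open 55.2
shift [-0.4  0.4  0.9] turn [-0.06 -0.01 -0.59]
[ 0.23864621  0.04771788 -0.01362887]
```

Free, no torque. Pushing toward home (expected TCP ≈0.6).

Request:
step_arm(plan=[[0, 0, 1, 0, 0, 0], [0, 0, 2, 0, 0, 0], [0, 0, 3, 0, 0, 0], [0, 0, 3.5, 0, 0, 0], [0, 0, 3.5, 0, 0, 0]])

```text
time_s: 26.18
eef_pos: [494.8, 271.6, 1.8]
eef_rot: [-1.678, -2.655, 0.001]
contact_force: [-1.6, 0.3, 6.7]
opening: 55.5
```

Request:
step_arm(plan=[[0, 0, 0.5, 0, 0, 0], [0, 0, 1, 0, 0, 0], [0, 0, 1.5, 0, 0, 0], [0, 0, 1.5, 0, 0, 0]])

```text
time_s: 26.68
eef_pos: [494.8, 271.6, 1.1]
eef_rot: [-1.678, -2.656, 0.001]
contact_force: [-4.4, -0.2, 8.6]
opening: 55.3
```

Request:
step_arm(plan=[[0, 0, 1, 0, 0, 0], [0, 0, 1.5, 0, 0, 0], [0, 0, 2, 0, 0, 0], [0, 0, 2, 0, 0, 0]])

```text
time_s: 27.18
eef_pos: [494.8, 271.7, 0.9]
eef_rot: [1.678, 2.656, -0.0]
contact_force: [-9.6, -2.5, 21.7]
opening: 55.6
```

Force jumped to 21.7 N over 0.2 mm: it is on the seat, 8.8 mm below pin contact against 9 expected. I relieve the side load while keeping the push, and take a final check picture.

Request:
step_arm(plan=[[0.1, -0.3, 2, 0, 0, 0], [0.2, -0.5, 2, 0, 0, 0], [0.2, -0.5, 2, 0, 0, 0], [0.2, -0.5, 2, 0, 0, 0], [0.2, -0.5, 2, 0, 0, 0]])

```text
time_s: 27.8
eef_pos: [494.9, 271.7, 0.9]
eef_rot: [1.677, 2.655, 0.001]
contact_force: [-6.7, -4.1, 18.7]
opening: 55.3
```

```bash
python3 -c "
from h import *
go([495,271.6,0.9],115.4)
s=ctrl.read_state();print(s['torque']);w=viewer.camera('wrist');t=viewer.camera('scene');tp=viewer.camera('top')
p=proj(cam('scene'),[[495.8,270,40]])[0].astype(int)
print(p,proj(cam('scene'),[[495.8,270,51]]))
a=cv2.resize(t[p[1]-60:p[1]+60,p[0]-60:p[0]+60],(360,360),interpolation=cv2.INTER_CUBIC)
cv2.imwrite('pics/f.png',np.hstack([cv2.resize(w[160:460,150:490],(408,360)),a]))
go([495,271.6,0.9],115.4)"
```

```text
yaw now 115.46 pos [494.9 271.7   0.9] F [-6.7 -4.1 18.7] t 27.8 open 55.3
shift [-0.1  0.1  0. ] turn [0.08 0.06 0.06]
[-0.44661531  1.21256944 -0.09006901]
[243 320] [[242.52938604 316.23602786]]
yaw now 115.46 pos [494.8 271.7   0.9] F [-7.  -3.1 20. ] t 27.95 open 55.4
shift [-0.1  0.1  0. ] turn [0.08 0.06 0.06]
```

View pics/f.png

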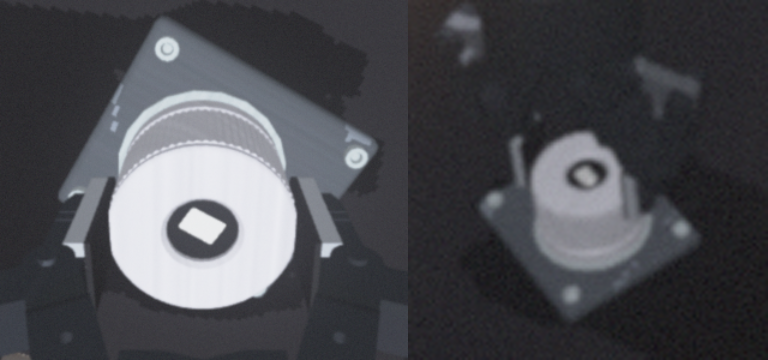

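The collar sits square on the seat ring with its lower edge down, top centred at about (203,222) in the left crop. The mount's section shows through the window and both pads hold the collar. Force (20 N) and position are steady, so I hand in.

```bash
python3 -c "
from h import *
print(ctrl.job_done());s=ctrl.read_state();print(s['time_s'],s['eef_pos'],s['contact_force'],s['opening'])"
```

```text
the job is handed in; nothing more can be done
None
the job is handed in; nothing more can be done
```

The mount is seated in the pocket, and the collar is over the pins, pushed home and still held there. I handed the job in at about 28 s; no verdict was reported.

**Mount:** the black 30 mm mount sits face up in the pocket and has been let go. The camera outline matched a seated mount to about 1 mm. A test press gave about 1.9 N/mm, which fits the platen spring's 2 N/mm.

**Collar:** it dropped over the pins near a tool yaw of 115°. It came to rest 8.8 mm below first contact with the pins, against 9 mm expected. I'm still pushing down with about 20 N, and my last readings of position and force were steady.

**Checks that disagreed:**
- **Finger tips:** they are about 32–36 mm behind the reported tool point. My first grasp closed on air above the mount, and I corrected for that afterwards.
- **Finger opening:** it reads about 2.5 mm too small.
- **First keyway alignment:** I turned past it at about 30°, so the collar was turned on to the next one, roughly 100° in all. You had said at most 90° would be needed.
- **Side load:** about 7–8 N sideways on the gripper remains.

I did not re-measure the small mount, loupe or can after the start, but no contact with them showed.

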